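# Stack the checked-in totes and hang up the sorting basket

## Task

The delivery is checked in, so clear the packing table: build all the loose filled totes into one straight column on the tote that stands on the plywood board, each turned end for end to the one below it so that it stands on that tote's shelves and does not nest down onto the goods, and hang the empty basket by its handle across both prongs of the hook stand. The totes may go in any order; keep the bottom tote on its board, and leave the other things on the table where they are.

Things in the scene. Friction and masses are not known exactly. Their poses are not given: they have to be found in the camera images.
- tote_base: Bottom of the column: grey plastic stack-nest tote on the plywood board (underside 8 mm above the table), 0.6 kg, loose. All totes: 140 mm long (x) by 66 mm wide (y) over the rim, 60 mm high, goods up to 22 mm inside. Origin: centre of underside, z up, +x to the end with the blank white label.
- tote_b: Loose tote to be stacked, starts upright on the table; three or four of tote_b to tote_e are there, the rest absent. As tote_base, 0.24 to 0.45 kg. The rim is an upright band 40 to 60 mm up, flat and 66 mm wide over the long sides: grip across it; below it the walls slope in to a foot 120 by 48 mm. Origin and axes as tote_base.
- tote_c: Loose tote to be stacked, starts upright on the table; three or four of tote_b to tote_e are there, the rest absent. Same make, size and axes as tote_b. Turned end for end to the tote below, a tote stands on its shelves: underside 54 mm above that of the one below, up to 7 mm of sideways play. Same way round, it sinks onto the goods, about 22 mm above the one below.
- tote_d: Loose tote to be stacked, starts upright on the table; three or four of tote_b to tote_e are there, the rest absent. Same make, size and axes as tote_b. Inside the mouth, 6 mm below the rim, each tote has two corner shelves at the label end and one middle shelf at the other end.
- tote_e: Loose tote to be stacked, starts upright on the table; three or four of tote_b to tote_e are there, the rest absent. Same make, size and axes as tote_b; only the goods may look different.
- tote_b_label (a point): middle of the label face of tote_b, at the +x end of its rim, 70 mm from the tote's centre and 50 mm above its underside
- tote_c_label (a point): middle of the label face of tote_c, at the +x end of its rim, 70 mm from the tote's centre and 50 mm above its underside
- tote_d_label (a point): middle of the label face of tote_d, at the +x end of its rim, 70 mm from the tote's centre and 50 mm above its underside
- tote_e_label (a point): middle of the label face of tote_e, at the +x end of its rim, 70 mm from the tote's centre and 50 mm above its underside
- board: plywood board 200 by 130 by 8 mm fixed to the table, under tote_base; origin: centre of its underside
- basket: Empty black basket, 80 (x) by 112 (y) by 50 mm high, 0.18 to 0.29 kg, alike both ways round. Stiff steel handle: uprights at y = -56 and +56 mm carry a flat bar along y, 118 mm long, 10 mm thick in x, 128 to 140 mm above the underside; the window under the bar is 106 mm wide, 78 mm high. Origin: centre of underside, z up. Starts upright on the table
- basket_bar (a point): middle of the underside of the basket's handle bar, 128 mm above the basket's underside
- hook: Dark steel stand fixed to the table. Two level prongs, 8 mm round, tops 200 mm up, at y = -36 and +36 mm, run from a crossbar (front at x = +60 mm, top 200 mm) to the stand's -x and end at x = -42 mm in upturned tips, tops 216 mm up. Post behind at x = +68 to +88 mm, 30 mm wide, 195 mm high. A gripper fits between the prongs. Origin on the table below the resting place
- hook_rest (a point): resting place for the bar's underside: midway between the prongs at the height of their tops, 200 mm up; axes as the stand (+x to the post, y across the prongs). The bar goes in over the tips from the -x side, prongs through the window under it, and comes down across both
- tape_roll: bystander: cardboard-brown roll of tape lying flat, 76 mm across, 20 mm high; origin centre of underside
- marker: bystander: red marker pen, 18 mm thick, about 130 mm long, lying
- scissors: bystander: scissors lying flat, 140 mm long, 8 mm high
- mug: bystander: white mug, 76 mm across, 88 mm high
- wheel_box: bystander: small carton 120 by 120 by 60 mm

How it is judged:
At the end, for the whole second after the job is handed in: Each tote stands upright and at rest on tote_base: 54 mm (within 6) per level, centre within 16 mm of the base's, labels at alternate ends; tote_base within 50 mm of the board's centre. Basket hangs level and still, bar across both prongs (height within 8 mm, sideways 20 mm) (((z of tote_b in the frame of tote_base between 0.048 and 0.06 m and x of tote_b_label in the frame of tote_base below -0.05 m) or (z of tote_b in the frame of tote_base between 0.102 and 0.114 m and x of tote_b_label in the frame of tote_base above 0.05 m) or (z of tote_b in the frame of tote_base between 0.156 and 0.168 m and x of tote_b_label in the frame of tote_base below -0.05 m) or (z of tote_b in the frame of tote_base between 0.21 and 0.222 m and x of tote_b_label in the frame of tote_base above 0.05 m)) and horizontal distance between each of tote_b, tote_c, tote_d, tote_e and tote_base below 0.016 m and angle between each of tote_b, tote_c, tote_d, tote_e, tote_base's own z axis and vertical below 0.07 rad and linear speed of each of tote_b, tote_c, tote_d, tote_e below 0.02 m/s and ((z of tote_c in the frame of tote_base between 0.048 and 0.06 m and x of tote_c_label in the frame of tote_base below -0.05 m) or (z of tote_c in the frame of tote_base between 0.102 and 0.114 m and x of tote_c_label in the frame of tote_base above 0.05 m) or (z of tote_c in the frame of tote_base between 0.156 and 0.168 m and x of tote_c_label in the frame of tote_base below -0.05 m) or (z of tote_c in the frame of tote_base between 0.21 and 0.222 m and x of tote_c_label in the frame of tote_base above 0.05 m)) and ((z of tote_d in the frame of tote_base between 0.048 and 0.06 m and x of tote_d_label in the frame of tote_base below -0.05 m) or (z of tote_d in the frame of tote_base between 0.102 and 0.114 m and x of tote_d_label in the frame of tote_base above 0.05 m) or (z of tote_d in the frame of tote_base between 0.156 and 0.168 m and x of tote_d_label in the frame of tote_base below -0.05 m) or (z of tote_d in the frame of tote_base between 0.21 and 0.222 m and x of tote_d_label in the frame of tote_base above 0.05 m)) and ((z of tote_e in the frame of tote_base between 0.048 and 0.06 m and x of tote_e_label in the frame of tote_base below -0.05 m) or (z of tote_e in the frame of tote_base between 0.102 and 0.114 m and x of tote_e_label in the frame of tote_base above 0.05 m) or (z of tote_e in the frame of tote_base between 0.156 and 0.168 m and x of tote_e_label in the frame of tote_base below -0.05 m) or (z of tote_e in the frame of tote_base between 0.21 and 0.222 m and x of tote_e_label in the frame of tote_base above 0.05 m)) and horizontal distance between tote_base and board below 0.05 m and x of basket_bar in the frame of hook_rest between -0.04 and 0.06 m and y of basket_bar in the frame of hook_rest between -0.02 and 0.02 m and z of basket_bar in the frame of hook_rest between -0.006 and 0.008 m and angle between basket's own z axis and vertical below 0.12 rad and linear speed of basket below 0.04 m/s); the robot touches nothing.
It fails at once if one of the bystanders (tape roll, marker, scissors, mug, carton) is pushed away (more than 60 mm) (distance of any of tape_roll, marker, scissors, mug, wheel_box from where it was at the start of the episode above 0.06 m).
It fails at once if the mug or the carton is knocked over (angle between any of mug, wheel_box's own z axis and vertical above 0.6 rad).
Of tote_b, tote_c, tote_d, tote_e only 3 to 4 are there at a start; the rules pass over those that are not, and their reading is None.
At some moment in a run one of basket may be knocked a few centimetres aside while the robot is not near it.
Once in a run the grip may slacken for a moment while it holds something.
It also fails if it takes over 200 s, if anything falls off the work surface, if the arm or the gripper's body presses on something with over 40 N, if the wrist force passes 120 N, or if a joint passes its speed limit or range.

## Robot

A 6-joint arm with a two-finger parallel gripper is mounted at the origin on the work surface. World frame = base frame: x ahead of the robot, y to its left, z up, the work surface at z = 0. Lengths are in m, angles in rad, forces in N, time in s.
With the tool pointing down it reaches from about 0.325 to 0.775 m from the base axis. Payload 5.5 kg.
Tool frame: the origin (TCP) lies at the very end of the fingers, on their centre line; the grasp point (between the pads) lies 19 mm behind it; z points along the fingers, y is the line along which they close (so a half turn about z gives the same grasp; the last joint's range is limited). The gripper opens to 85 mm and grips with 20 to 120 N. Pads are 22 mm wide; open, the fingers measure 114 mm over their backs; the gripper's body (76 mm by 85 mm) begins 54 mm behind the grasp point. The pads swing forward as they close: fully open they stand 13 mm farther back than shut.
Start: joints at [-1.253, 0.091, 1.231, -0, 1.82, -0.057], TCP at [0.22, -0.558, 0.231] pointing down, gripper open.
Joint ranges: [-2.87, 2.87], [-0.86, 2.18], [0.17, 2.46], [-1.51, 4.65], [0.06, 2.69], [-2.65, 2.65]. Speed limits (rad/s): [2.57, 2.57, 3.01, 3.14, 3.14, 3.14].

## Interface

Orientations are given as a rotation vector (axis times angle).
In Python, from station import bot gives the robot as it stands.
- The arm moves only by the shell command python3 -m handwheel 'ROWS'. ROWS is a JSON object of lists of equal length, an entry for each row: "offset": the shift along the tool's x, y, z in cm, a list of three; "twist": the turn, a rotation vector about the tool's x, y, z in degrees, a list of three; "grip": the closure in counts, from 0 (fully open) to 255 (shut). In form: {"offset": [[tx, ty, tz], ...], "twist": [[rx, ry, rz], ...], "grip": [grip, ...]}. A call has 1 to 12 rows; each row is the pose to reach, as a shift and turn from the pose commanded when the call began, along the tool's axes at that moment; what a row does not reach only later rows make up. A row lasts 1/12 s, in which the tool goes at most 41.7 mm and 7.16 degrees, less where a joint would pass 70% of its speed; a pose out of reach is approached as far as the arm can. A call with a gripper value outside its range is refused whole. The fingers move at their own pace and stop on an object; the grip force is fixed at half the most. Time passes only in rows, so rows that repeat a pose let the fingers close. It gives the time, the measured TCP pose, the force, the opening and the grip force at its end, in the units of the state.
- bot.state(): the state, without advancing time (a new reading comes with each control period).
- bot.capture(name): name is "side" or "top" or "wrist"; returns the picture (480x640x3 uint8, red, green, blue); there is no depth.
- bot.camera_params(name): a dict with "fx", "fy", "cx", "cy" (pixels), "extrinsics" (4x4, takes a point from world to camera coordinates); the wrist camera has in their place "mount" (4x4, takes a point from camera to tool coordinates, whose origin is the TCP and whose axes are the flange's). Camera axes: x right, y down, z forward; pixel columns grow to the right and rows downward; lengths in m; the calibration is good to about 2 mm. The wrist camera is an equidistant fisheye: a pixel r from the principal point sees the ray r / f radians off the axis. A picture is of the moment at which its call begins: read the wrist's pose just before it. camera_params takes no time and is no camera call.
- bot.finish_job(): hands the job in; it is judged then, once.
The state is a dict: "time_s": time; "qpos": joint angles; "joint_vel": joint speeds; "joint_torque": joint torques, N m; "position": TCP position; "orientation": TCP orientation; "force": force on the tool from outside, world axes, zero at the start; "wrist_torque": the same for the moment, N m; "opening": finger opening in m; "gripper_force": force on a finger pad.
Only numpy, scipy, OpenCV 4.12 (cv2) and the standard library are available. Lean on these libraries where they do the work, as an engineer would, in place of code of your own. Each camera call takes 0.05 s, during which the arm holds its last target. There are 200 camera calls.

## Working session

There is one attempt and no reset: what is moved stays moved. The work goes in short steps, Python scripts to look and compute and a shell command to move; the robot and the scene stay as the last step left them, time stands still between calls to the robot, and variables do not carry over. Pictures are saved under pics/ and viewed, at most 14 in all, crops included, and the job is handed in when it is done.

```bash
ls; mkdir -p pics
python3 - <<'E'
from station import bot
import cv2,json
import numpy as np
np.set_printoptions(precision=4,suppress=True)
print(bot.state())
for n in ("top","side","wrist"):
    print(n,bot.camera_params(n))
for n in ("top","side"):
    cv2.imwrite(f"pics/{n}0.png",bot.capture(n)[:,:,::-1])
E
```

```text
pics
{'time_s': 0.0, 'qpos': array([-1.2527,  0.0919,  1.2319,  0.    ,  1.8198, -0.0567]), 'joint_vel': array([ 0.0005, -0.0002, -0.0003, -0.0013, -0.0017, -0.0005]), 'joint_torque': array([  0.002 , -45.8729, -41.8024,   0.0002,   0.0115,   0.    ]), 'position': array([ 0.2196, -0.5581,  0.2301]), 'orientation': array([-3.0846, -0.5849,  0.0004]), 'force': array([-0.3855, -0.4743, -0.5218]), 'wrist_torque': array([ 0.0311, -0.0116,  0.0364]), 'gripper_force': 0.0, 'opening': 0.085177155151374}
top {'fx': 559.3930958887345, 'fy': 559.3930958887345, 'cx': 317.9629130112239, 'cy': 245.91819362948848, 'extrinsics': array([[ 0.001 , -1.    , -0.003 , -0.0209],
       [-0.9761, -0.0004, -0.2173,  0.5837],
       [ 0.2173,  0.0031, -0.9761,  1.7371],
       [ 0.    ,  0.    ,  0.    ,  1.    ]])}
side {'fx': 483.22731703729795, 'fy': 483.22731703729795, 'cx': 311.4013830351143, 'cy': 238.00839187609455, 'extrinsics': array([[-0.9985, -0.0546,  0.008 ,  0.5615],
       [-0.0433,  0.6848, -0.7275,  0.1386],
       [ 0.0343, -0.7267, -0.6861,  1.3754],
       [ 0.    ,  0.    ,  0.    ,  1.    ]])}
wrist {'fx': 371.64829954431775, 'fy': 371.64829954431775, 'cx': 314.25604766607506, 'cy': 238.0990796466581, 'mount': array([[-0.0014, -0.9459, -0.3246,  0.0832],
       [ 1.    , -0.0012, -0.0006, -0.    ],
       [ 0.0002, -0.3246,  0.9459, -0.1423],
       [ 0.    ,  0.    ,  0.    ,  1.    ]])}
```

View pics/top0.png

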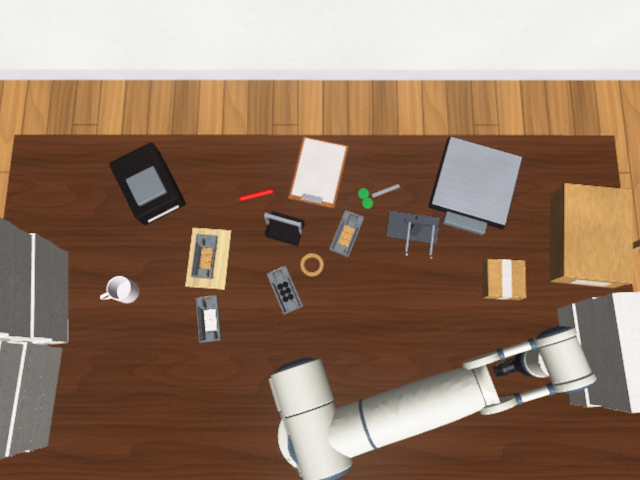

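View pics/side0.png

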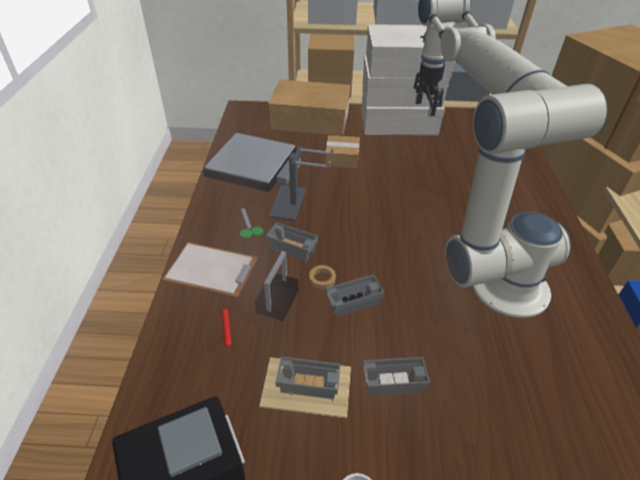

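The top view shows three loose totes, at about (208,319) with white goods, (285,290) with black goods and (347,233) with orange goods. The base tote is on the board at (208,258), the basket at (284,228) and the hook at (415,235) with its prongs toward the robot. Next I zoom in for the corners and label ends.

```bash
cat > h.py <<'E'
import numpy as np,cv2
from station import bot
from scipy.spatial.transform import Rotation as R
np.set_printoptions(precision=4,suppress=True)
def ray(name,u,v,st=None):
    c=bot.camera_params(name)
    if name!="wrist":
        E=np.array(c["extrinsics"]);d=np.array([(u-c["cx"])/c["fx"],(v-c["cy"])/c["fy"],1])
        return -E[:3,:3].T@E[:3,3],E[:3,:3].T@d
    st=st or bot.state()
    x,y=u-c["cx"],v-c["cy"];r=np.hypot(x,y)+1e-9;a=r/c["fx"]
    d=np.array([np.sin(a)*x/r,np.sin(a)*y/r,np.cos(a)])
    T=R.from_rotvec(st["orientation"]).as_matrix();M=np.array(c["mount"])
    return st["position"]+T@M[:3,3],T@M[:3,:3]@d
def pt(name,u,v,z,st=None):
    o,d=ray(name,u,v,st);return o+d*(z-o[2])/d[2]
def proj(name,p,st=None):
    c=bot.camera_params(name)
    if name!="wrist":
        E=np.array(c["extrinsics"]);q=E[:3,:3]@p+E[:3,3]
        return q[:2]/q[2]*c["fx"]+[c["cx"],c["cy"]]
    st=st or bot.state()
    T=R.from_rotvec(st["orientation"]).as_matrix();M=np.array(c["mount"])
    q=M[:3,:3].T@(T.T@(np.asarray(p)-st["position"])-M[:3,3])
    a=np.arctan2(np.hypot(q[0],q[1]),q[2]);return q[:2]/np.hypot(q[0],q[1])*a*c["fx"]+[c["cx"],c["cy"]]
def rel(p,yaw,st=None):
    "offset cm (tool axes) & twist deg to bring TCP to p, tool down, tool y axis at world heading yaw (deg, mod 180)"
    st=st or bot.state();Rm=R.from_rotvec(st["orientation"])
    off=Rm.inv().apply(np.asarray(p)-st["position"])*100
    out=[]
    for k in (0,180):
        y=np.radians(yaw+k);Y=np.array([np.cos(y),np.sin(y),0]);Z=np.array([0,0,-1.])
        T=R.from_matrix(np.c_[np.cross(Y,Z),Y,Z]);out.append((Rm.inv()*T).as_rotvec(degrees=True))
    return off,min(out,key=np.linalg.norm)
E
python3 - <<'E'
from h import *
a=cv2.imread("pics/top0.png")[185:355,170:450];cv2.imwrite("pics/c1.png",cv2.resize(a,None,fx=2.85,fy=2.85,interpolation=cv2.INTER_CUBIC))
b=cv2.imread("pics/side0.png")[140:420,240:440];cv2.imwrite("pics/c2.png",cv2.resize(b,None,fx=2.14,fy=2.14,interpolation=cv2.INTER_CUBIC))
E
```

```text
(no output)
```

View pics/c1.png

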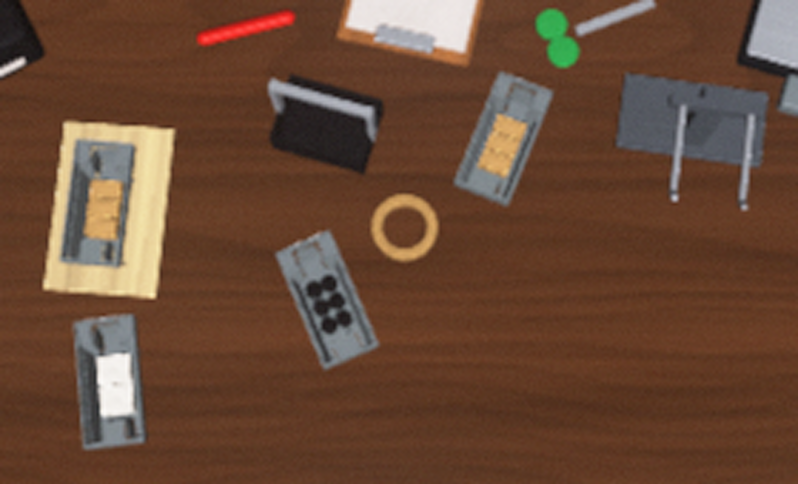

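View pics/c2.png

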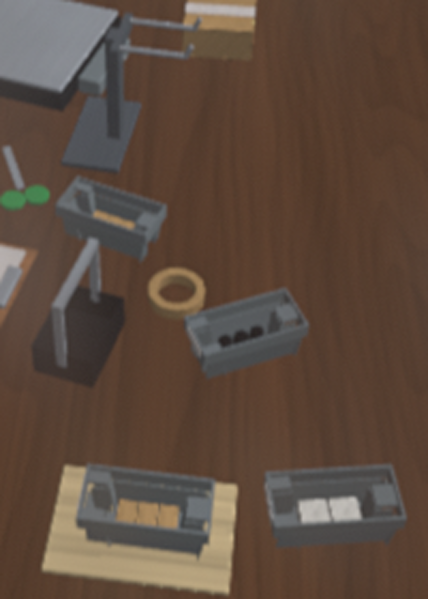

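Run:
```python
from h import *
def P(u,v,z): return pt("top",u/2.85+170-.3,v/2.85+185-.3,z)
for n,c,z in [("base",[(77,140),(134,143),(123,266),(61,262)],.068),("white",[(73,322),(133,314),(145,442),(84,449)],.06),("black",[(276,253),(328,232),(378,346),(327,367)],.06),("orange",[(500,72),(552,93),(510,205),(455,184)],.06)]:
    p=np.array([P(*q,z)[:2] for q in c]);d=(p[0]+p[1]-p[2]-p[3])/2
    print(n,p.mean(0),"far-end heading",np.degrees(np.arctan2(d[1],d[0])),np.linalg.norm(d))
print("bar",P(275,86,.14),P(374,122,.14))
print("tips",P(674,200,.216),P(743,207,.216),"roots",P(683,108,.2),P(750,118,.2))
for u,v in[(625,73),(768,95),(762,165),(617,146)]:print("hookbase",P(u,v,.0))
```

```text
base [0.5508 0.3433] far-end heading -3.5985568517912867 0.14074700301641235
white [0.3513 0.325 ] far-end heading 7.658414041364554 0.14105823269411702
black [0.4425 0.0857] far-end heading 24.4259190768224 0.14031845783723176
orange [ 0.6271 -0.1135] far-end heading -21.166941722415 0.14075807737121807
bar [0.666 0.141 0.14 ] [0.6254 0.0323 0.14  ]
tips [ 0.5231 -0.2795  0.216 ] [ 0.5158 -0.3501  0.216 ] roots [ 0.6252 -0.2947  0.2   ] [ 0.6143 -0.3647  0.2   ]
hookbase [ 0.7215 -0.2605  0.    ]
hookbase [ 0.6945 -0.4289  0.    ]
hookbase [ 0.6095 -0.418   0.    ]
hookbase [ 0.6324 -0.2487  0.    ]
```

Run:
```python
from h import *
print(rel([.42,.20,.42],-94)); print(rel([.42,.20,.42],-94+90))
```

```text
(array([ 46.4077, -63.2455, -18.8583]), array([-0.1007,  0.0157, 25.4738]))
(array([ 46.4077, -63.2455, -18.8583]), array([ -0.0861,  -0.0629, -64.5262]))
```

```bash
python3 -m handwheel '{"offset":[[3,-4,-4],[6,-8,-10],[9,-12,-15],[12,-16,-19],[15,-20,-19],[18,-24,-19],[21,-28,-19],[24,-32,-19],[27,-36,-19],[30,-40,-19],[33,-44,-19],[36,-48,-19]],"twist":[[0,0,3],[0,0,6],[0,0,9],[0,0,12],[0,0,15],[0,0,18],[0,0,21],[0,0,24],[0,0,25],[0,0,25],[0,0,25],[0,0,25]],"grip":[0,0,0,0,0,0,0,0,0,0,0,0]}'
python3 - <<'E'
from h import *
print(rel([.42,.20,.42],-94),bot.state()["qpos"])
E
```

```text
time_s: 1.1
position: [0.3369, -0.1299, 0.4135]
orientation: [3.14, -0.098, 0.001]
force: [1.0, -0.5, -0.7]
opening: 0.0852
gripper_force: 0.0
(array([  6.2368, -33.441 ,  -0.6528]), array([ 0.01  , -0.0305,  0.4325])) [-0.4622 -0.4058  1.3389  0.0001  2.208   1.1708]
```

```bash
python3 -m handwheel '{"offset":[[1,-3,0],[2,-7,0],[3,-11,0],[4,-15,0],[5,-19,0],[6,-23,0],[6.5,-27,0],[6.5,-31,0],[6.3,-33,0],[6.3,-33,0],[6.3,-33,0],[6.3,-33,0]],"twist":[[0,0,0],[0,0,0],[0,0,0],[0,0,0],[0,0,0],[0,0,0],[0,0,0],[0,0,0],[0,0,0],[0,0,0],[0,0,0],[0,0,0]],"grip":[0,0,0,0,0,0,0,0,0,0,0,0]}'
python3 - <<'E'
from h import *
s=bot.state();im=bot.capture("wrist")[:,:,::-1];cv2.imwrite("pics/w1.png",im)
print(s["position"],s["orientation"])
for p in ([.5508,.3433,.068],[.3513,.325,.06],[.4425,.0857,.06],[.6271,-.1135,.06]):print(proj("wrist",p,s))
E
```

```text
time_s: 2.1
position: [0.4203, 0.1934, 0.4132]
orientation: [3.14, -0.097, -0.0]
force: [-0.1, -0.4, -0.3]
opening: 0.0858
gripper_force: 0.0
[0.4203 0.1934 0.4132] [ 3.1396 -0.0967 -0.0004]
[194.8575  91.6341]
[225.1983 231.6148]
[392.6536 156.9221]
[517.816   32.6806]
```

View pics/w1.png

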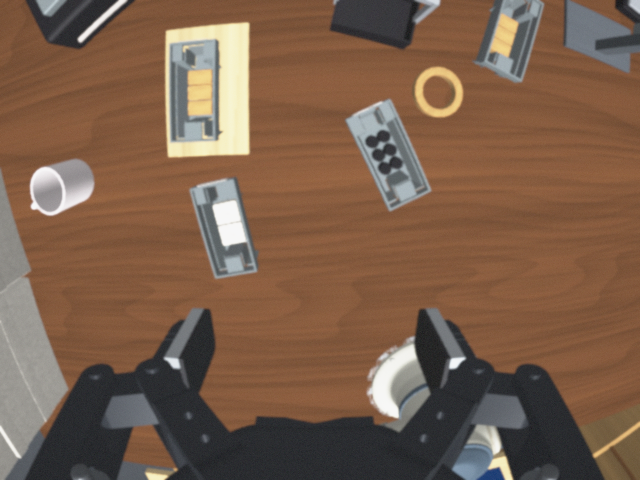

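The wrist view shows the base tote at (195,90), white at (225,230), black at (388,155) and orange at (510,35). I zoom on the ends.

Run:
```python
import cv2,numpy as np
a=cv2.imread("pics/w1.png")
f=lambda x0,y0,w,h:cv2.resize(a[y0:y0+h,x0:x0+w],(400,300) if 0 else (int(w*290/h),290),interpolation=cv2.INTER_CUBIC)
r=[f(155,30,80,120),f(180,170,85,120)],[f(340,95,95,120),f(465,0,90,90)]
rows=[np.hstack(x) for x in r];W=max(x.shape[1] for x in rows)
cv2.imwrite("pics/c3.png",np.vstack([cv2.copyMakeBorder(x,0,0,0,W-x.shape[1],0) for x in rows]))
```

```text
(no output)
```

View pics/c3.png

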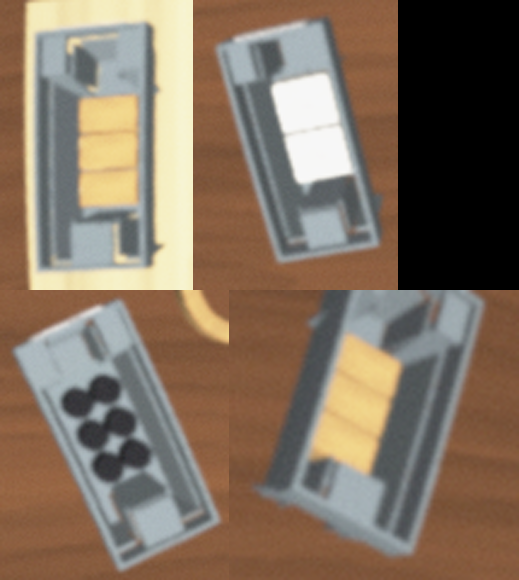

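White and black both show the white label strip at the far (up) end, and all four totes have the middle shelf at the near end. So all the labels point to the far end. I'll write an automatic tote measurement and move over the black tote.

```bash
cat >> h.py <<'E'
def tote(name,im,guess,z,st=None):
    "rim outline -> centre, far-end heading, size; im is BGR"
    hsv=cv2.cvtColor(im,cv2.COLOR_BGR2HSV);m=((hsv[...,1]<75)&(hsv[...,2]>50)).astype(np.uint8)
    g=proj(name,np.array([*guess,z]),st)
    cs=[c for c in cv2.findContours(m,cv2.RETR_EXTERNAL,cv2.CHAIN_APPROX_NONE)[0] if len(c)>60]
    c=min(cs,key=lambda c:np.hypot(*(cv2.minAreaRect(c)[0]-g)))
    q=np.array([pt(name,u,v,z,st)[:2] for u,v in c[:,0]],np.float32)
    (x,y),(w,h),a=cv2.minAreaRect(q*1000)
    if w<h:a+=90
    a=(a+90)%180-90
    return np.array([x/1000,y/1000]),a,sorted((w,h))
G=dict(base=([.5508,.3433],.068),white=([.3513,.325],.06),black=([.4425,.0857],.06),orange=([.6271,-.1135],.06))
E
python3 - <<'E'
from h import *
s=bot.state();w=cv2.imread("pics/w1.png");t=cv2.imread("pics/top0.png")
for k,(g,z) in G.items():
    print(k,"top",*tote("top",t,g,z)); print("   wrist",*tote("wrist",w,g,z,s))
print(rel([.4425,.0857,.20],-65.6))
E
```

```text
base top [0.5517 0.3451] -4.627555847167969 [71.97599792480469, 145.03643798828125]
   wrist [0.5522 0.3282] -4.354835510253906 [113.0644760131836, 175.82615661621094]
white top [0.3515 0.3249] 7.4542388916015625 [69.55574035644531, 143.75244140625]
   wrist [0.355  0.3242] 7.508910179138184 [77.30036926269531, 145.3928680419922]
black top [0.4429 0.0865] 23.60786247253418 [68.28524017333984, 144.50338745117188]
   wrist [0.4455 0.0895] 23.618471145629883 [69.39035034179688, 144.74310302734375]
orange top [ 0.6283 -0.112 ] -21.93267822265625 [69.0808334350586, 147.0873260498047]
   wrist [ 0.6295 -0.1024] -22.060386657714844 [83.8627700805664, 150.85708618164062]
(array([ 2.8789, 10.5595, 21.3526]), array([  0.0167,  -0.0099, -27.9869]))
```

```bash
python3 -m handwheel '{"offset":[[1,3,3],[2,6,6],[3,9,9],[3,10.5,12],[3,10.5,15],[3,10.5,18],[3,10.5,21],[3,10.5,21.4],[3,10.5,21.4],[3,10.5,21.4]],"twist":[[0,0,-6],[0,0,-12],[0,0,-18],[0,0,-24],[0,0,-27.5],[0,0,-27.5],[0,0,-27.5],[0,0,-27.5],[0,0,-27.5],[0,0,-27.5]],"grip":[0,0,0,0,0,0,0,0,0,0]}'
python3 - <<'E'
from h import *
s=bot.state();im=bot.capture("wrist")[:,:,::-1];cv2.imwrite("pics/w2.png",im)
c,a,sz=tote("wrist",im.copy(),*G["black"],s);print(c,a,sz);print(rel([*c,.022],a-90),s["qpos"])
E
```

```text
time_s: 2.98
position: [0.4442, 0.0865, 0.2013]
orientation: [3.073, 0.651, 0.003]
force: [0.6, -0.1, 0.3]
opening: 0.0854
gripper_force: 0.0
[0.4453 0.0895] 23.517717361450195 [67.72459411621094, 143.3803253173828]
(array([ 0.1075, -0.2349, 18.0113]), array([ 0.0691, -0.2123,  0.4122])) [ 0.1173 -0.3153  1.6604 -0.0001  1.7942  1.2708]
```

View pics/w2.png

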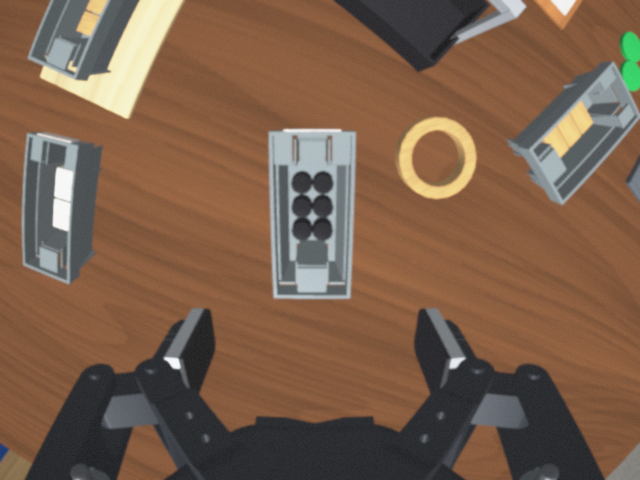

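Black tote is centred under the gripper at (312,215) with its label at the top. Descend, grip and lift.

```bash
python3 -m handwheel '{"offset":[[0,-0.1,3],[0,-0.1,6],[0,-0.1,9],[0,-0.1,12],[0,-0.1,14],[0,-0.1,16],[0,-0.1,17],[0,-0.1,17.9],[0,-0.1,17.9],[0,-0.1,17.9]],"twist":[[0,0,0.4],[0,0,0.4],[0,0,0.4],[0,0,0.4],[0,0,0.4],[0,0,0.4],[0,0,0.4],[0,0,0.4],[0,0,0.4],[0,0,0.4]],"grip":[0,0,0,0,0,0,0,0,0,0]}'
python3 -m handwheel '{"offset":[[0,0,0],[0,0,0],[0,0,0],[0,0,0],[0,0,0],[0,0,0],[0,0,0],[0,0,0]],"twist":[[0,0,0],[0,0,0],[0,0,0],[0,0,0],[0,0,0],[0,0,0],[0,0,0],[0,0,0]],"grip":[255,255,255,255,255,255,255,255]}'
python3 -m handwheel '{"offset":[[0,0,-1],[0,0,-3],[0,0,-6],[0,0,-9],[0,0,-12],[0,0,-15],[0,0,-18],[0,0,-18]],"twist":[[0,0,0],[0,0,0],[0,0,0],[0,0,0],[0,0,0],[0,0,0],[0,0,0],[0,0,0]],"grip":[255,255,255,255,255,255,255,255]}'
python3 - <<'E'
from h import *
print(rel([.5515,.344,.25],-4.2-90),rel([.5515,.344,.25],-4.2-90)[1])
s=bot.state();print(s["qpos"])
E
```

```text
time_s: 3.87
position: [0.4443, 0.0881, 0.0217]
orientation: [3.075, 0.642, 0.003]
force: [0.9, -0.5, -0.3]
opening: 0.0855
gripper_force: 0.0
time_s: 4.53
position: [0.4446, 0.0883, 0.0224]
orientation: [3.075, 0.642, 0.006]
force: [-0.7, 0.7, 6.6]
opening: 0.0654
gripper_force: 67.6
time_s: 5.2
position: [0.4451, 0.0882, 0.2075]
orientation: [3.074, 0.641, 0.015]
force: [1.2, -0.4, -2.6]
opening: 0.065
gripper_force: 68.3
(array([ 20.018 , -19.1772,  -4.1161]), array([ 0.0305, -0.5705, 27.7711])) [ 0.0305 -0.5705 27.7711]
[ 0.1207 -0.318   1.6515 -0.0001  1.7981  1.2801]
```

Run:
```python
from h import *
w=cv2.imread("pics/w1.png");t=cv2.imread("pics/top0.png")
h=cv2.cvtColor(w,cv2.COLOR_BGR2HSV);print(h[60:130:10,178],h[140,200:240:8],h[70,238])
S=dict(position=np.array([0.4203,0.1934,0.4132]),orientation=np.array([3.1396,-0.0967,-0.0004]))
for im,n,s in((w,"wrist",S),(t,"top",None)):
    # make board saturated: flag hue 15-35 & bright as board
    b=im.copy();hh=cv2.cvtColor(b,cv2.COLOR_BGR2HSV);b[(hh[...,0]>12)&(hh[...,0]<40)&(hh[...,1]>28)]=(0,0,255)
    print(n,*tote(n,b,*G["base"],s))
```

```text
[[102  25 181]
 [ 95  24 115]
 [ 99  21 119]
 [101  24 119]
 [101  23 122]
 [101  29 125]
 [100  19 123]] [[ 75   6 180]
 [ 39  10 187]
 [ 22  54 176]
 [ 26  50 246]
 [ 27  46 246]] [ 27  48 246]
wrist [0.5535 0.3457] -4.681732177734375 [71.25985717773438, 139.18043518066406]
top [0.5508 0.3448] -4.643760681152344 [66.37435913085938, 140.08847045898438]
```

```bash
python3 -m handwheel '{"offset":[[1,-1,-0.5],[3,-3,-1],[5,-5,-1.5],[7,-7,-2],[9,-9,-2.5],[11,-11,-3],[13,-13,-3.5],[14,-14,-4],[15,-15,-4],[16,-16,-4],[17,-17,-4],[18,-17,-4]],"twist":[[0,0,-4],[0,0,-10],[0,0,-16],[0,0,-22],[0,0,-28],[0,0,-34],[0,0,-41],[0,0,-48],[0,0,-55],[0,0,-62],[0,0,-69],[0,0,-76]],"grip":[255,255,255,255,255,255,255,255,255,255,255,255]}'
```

```text
time_s: 6.2
position: [0.5394, 0.3176, 0.2383]
orientation: [-2.017, -2.406, 0.004]
force: [-0.5, 0.4, -3.1]
opening: 0.0648
gripper_force: 68.2
```

Run:
```python
from h import *
o,t=rel([.5515,.3455,.16],85.35);print(o,t)
```

```text
[2.5327 1.7001 7.8232] [ -0.1701  -0.1321 -75.3069]
```

```bash
python3 -m handwheel '{"offset":[[0,0,0],[0.5,0.5,0],[1,0.5,0],[1.5,1,0],[2,1.5,0],[2.5,1.7,0],[2.5,1.7,1],[2.5,1.7,2],[2.5,1.7,4],[2.5,1.7,6],[2.5,1.7,7.8],[2.5,1.7,7.8]],"twist":[[0,0,-4],[0,0,-10],[0,0,-17],[0,0,-24],[0,0,-31],[0,0,-38],[0,0,-45],[0,0,-52],[0,0,-59],[0,0,-66],[0,0,-72],[0,0,-75.3]],"grip":[255,255,255,255,255,255,255,255,255,255,255,255]}'
python3 -m handwheel '{"offset":[[0,0,0],[0,0,0],[0,0,0]],"twist":[[0,0,0],[0,0,0],[0,0,0]],"grip":[255,255,255]}'
python3 - <<'E'
from h import *
o,t=rel([.5515,.3455,.084],85.35);print(o,t)
im=bot.capture("wrist")[:,:,::-1];cv2.imwrite("pics/w3.png",im)
E
```

```text
time_s: 7.2
position: [0.5507, 0.342, 0.1546]
orientation: [-0.132, -3.129, 0.009]
force: [-0.5, -0.4, -5.5]
opening: 0.0652
gripper_force: 68.3
time_s: 7.45
position: [0.5531, 0.3434, 0.1627]
orientation: [0.143, 3.138, 0.0]
force: [0.2, 0.1, -3.3]
opening: 0.0652
gripper_force: 68.4
[0.1821 0.1957 7.865 ] [ 0.0134  0.0213 -0.5859]
```

View pics/w3.png

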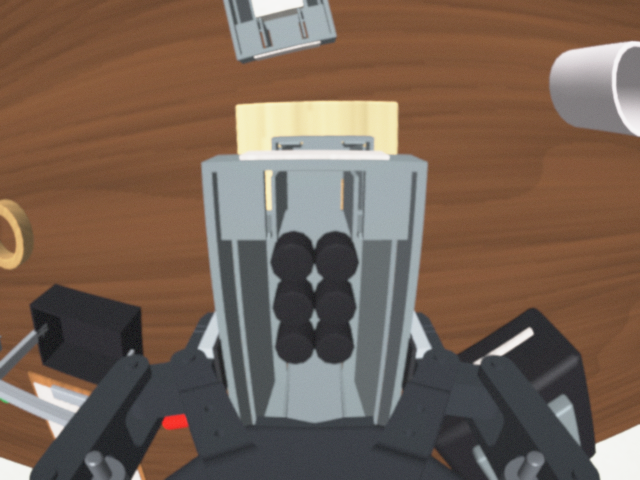

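Run:
```python
from h import *
s=bot.state()
A=[pt("wrist",u,v,.068,s) for u,v in((272,138),(374,138))];B=[pt("wrist",u,v,.2007,s) for u,v in((203,163),(427,162))]
a=np.radians(-4.65);u=np.array([np.cos(a),np.sin(a)]);n=np.array([-u[1],u[0]])
for q in(A,B):
    m=(q[0]+q[1])[:2]/2;print(m,"centre",m+.07*u,np.linalg.norm(q[0]-q[1]))
```

```text
[0.4841 0.3553] centre [0.5538 0.3496] 0.06488722285859932
[0.4819 0.3499] centre [0.5517 0.3442] 0.06500559124784014
```

Run:
```python
from h import *
o,t=rel([.5543,.3475,.089],85.35);print(o,t)
```

```text
[-0.0625  0.4068  7.4076] [ 0.0364  0.0551 -0.5639]
```

```bash
python3 -m handwheel '{"offset":[[-0.1,0.2,0],[-0.1,0.4,1],[-0.1,0.4,3],[-0.1,0.4,5],[-0.1,0.4,6.2],[-0.1,0.4,6.8],[-0.1,0.4,7.2],[-0.1,0.4,7.4],[-0.1,0.4,7.4],[-0.1,0.4,7.4]],"twist":[[0,0,-0.5],[0,0,-0.5],[0,0,-0.5],[0,0,-0.5],[0,0,-0.5],[0,0,-0.5],[0,0,-0.5],[0,0,-0.5],[0,0,-0.5],[0,0,-0.5]],"grip":[255,255,255,255,255,255,255,255,255,255]}'
python3 -m handwheel '{"offset":[[0,0,0.1],[0,0,0.2],[0,0,0.3],[0,0,0.4],[0,0,0.5],[0,0,0.5]],"twist":[[0,0,0],[0,0,0],[0,0,0],[0,0,0],[0,0,0],[0,0,0]],"grip":[255,255,255,255,255,255]}'
python3 - <<'E'
from h import *
s=bot.state();print(s["position"],s["force"],s["wrist_torque"])
im=bot.capture("side")[:,:,::-1];cv2.imwrite("pics/s1.png",cv2.resize(im[300:460,220:460],None,fx=3,fy=3))
E
```

```text
time_s: 8.33
position: [0.555, 0.3476, 0.0897]
orientation: [0.127, 3.137, 0.002]
force: [0.4, 0.5, -3.8]
opening: 0.0654
gripper_force: 45.9
time_s: 8.83
position: [0.5549, 0.3483, 0.0845]
orientation: [0.126, 3.137, 0.004]
force: [1.8, 4.8, 1.9]
opening: 0.0656
gripper_force: 70.7
[0.5549 0.3483 0.0845] [1.7604 4.7525 1.9349] [ 0.9384 -0.0973  0.0739]
```

View pics/s1.png

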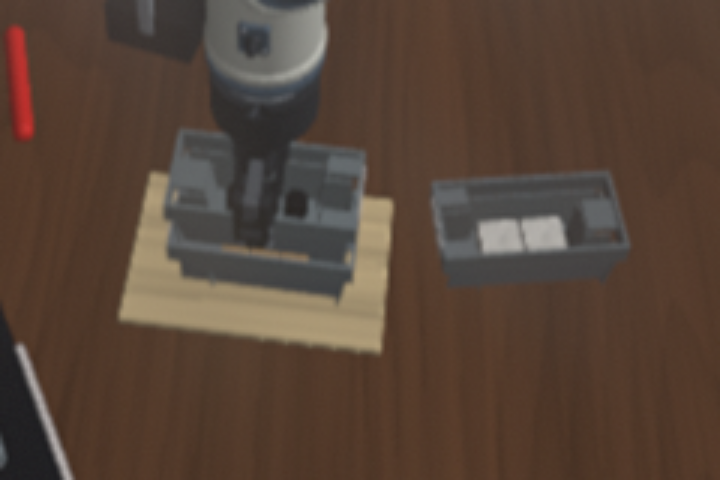

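The side view shows the black tote on the base with the weight taken, slightly loaded in +y. Release, lift and check from above.

```bash
python3 -m handwheel '{"offset":[[0,0,0],[0,0,0],[0,0,0],[0,0,0],[0,0,0],[0,0,0]],"twist":[[0,0,0],[0,0,0],[0,0,0],[0,0,0],[0,0,0],[0,0,0]],"grip":[0,0,0,0,0,0]}'
python3 -m handwheel '{"offset":[[0,0,-1],[0,0,-3],[0,0,-6],[0,0,-9],[0,0,-12],[0,0,-15],[0,0,-16],[0,0,-16],[0,0,-16]],"twist":[[0,0,0],[0,0,0],[0,0,0],[0,0,0],[0,0,0],[0,0,0],[0,0,0],[0,0,0],[0,0,0]],"grip":[0,0,0,0,0,0,0,0,0]}'
python3 - <<'E'
from h import *
s=bot.state();im=bot.capture("wrist")[:,:,::-1].copy();cv2.imwrite("pics/w4.png",im)
print(s["position"])
hh=cv2.cvtColor(im,cv2.COLOR_BGR2HSV);im[(hh[...,0]>12)&(hh[...,0]<40)&(hh[...,1]>28)]=(0,0,255)
print(tote("wrist",im,[.553,.348],.122,s))
for z in(.122,.068):print(proj("wrist",np.array([.5535,.348,z]),s))
E
```

```text
time_s: 9.38
position: [0.5543, 0.347, 0.0831]
orientation: [-0.127, -3.139, 0.001]
force: [0.1, 1.6, 0.4]
opening: 0.0858
gripper_force: 0.0
time_s: 10.13
position: [0.5545, 0.3473, 0.2435]
orientation: [0.127, 3.138, 0.001]
force: [-0.4, 0.2, -0.9]
opening: 0.0854
gripper_force: 0.0
[0.5545 0.3473 0.2435]
(array([0.5524, 0.3483]), -4.568778991699219, [67.36256408691406, 143.38893127441406])
[315.4203 228.5716]
[315.1915 210.1496]
```

View pics/w4.png

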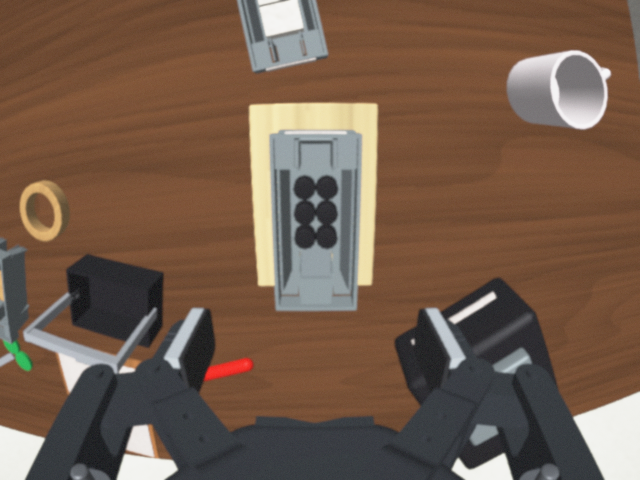

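Black sits on the base with its label end at (315,132) toward the robot, as wanted. Next is the white tote, which needs no flip.

Run:
```python
from h import *
print(rel([.3525,.325,.21],97.5))
```

```text
(array([19.9088, -3.8189,  3.2035]), array([ -0.059 ,  -0.1085, -12.1265]))
```

```bash
python3 -m handwheel '{"offset":[[2,0,0],[5,-1,0],[8,-1.5,1],[11,-2,2],[14,-3,3],[17,-3.5,3.2],[19.9,-3.8,3.2],[19.9,-3.8,3.2],[19.9,-3.8,3.2]],"twist":[[0,0,-2],[0,0,-4],[0,0,-6],[0,0,-8],[0,0,-10],[0,0,-12],[0,0,-12],[0,0,-12],[0,0,-12]],"grip":[0,0,0,0,0,0,0,0,0]}'
python3 - <<'E'
from h import *
s=bot.state();im=bot.capture("wrist")[:,:,::-1].copy();cv2.imwrite("pics/w5.png",im)
c,a,sz=tote("wrist",im,*G["white"],s);print(c,a,sz);c=c-.0015*np.array([np.cos(np.radians(a)),np.sin(np.radians(a))]);print(rel([*c,.022],a+90),s["qpos"],bot.camera_params("wrist")["cx"])
E
```

```text
time_s: 10.93
position: [0.3514, 0.325, 0.2093]
orientation: [0.204, -3.133, 0.003]
force: [0.6, 0.2, 0.2]
opening: 0.0854
gripper_force: 0.0Traceback (most recent call last):
  File "<stdin>", line 3, in <module>
  File "h.py", line 41, in tote
    q=np.array([pt(name,u,v,z,st)[:2] for u,v in c[:,0]],np.float32)
                ~~^^^^^^^^^^^^^^^
  File "h.py", line 16, in pt
    o,d=ray(name,u,v,st);return o+d*(z-o[2])/d[2]
        ~~~^^^^^^^^^^^^^
  File "h.py", line 6, in ray
    c=bot.camera_params(name)
ValueError: time passes only in moves, steps and waits
```

```bash
sed -i 's/bot.camera_params(name)/cam(name)/; s/^def ray/from functools import lru_cache\n@lru_cache(None)\ndef cam(n): return bot.camera_params(n)\ndef ray/' h.py
python3 - <<'E'
from h import *
s=bot.state();im=cv2.imread("pics/w5.png")
c,a,sz=tote("wrist",im,*G["white"],s);print(c,a,sz);c=c-.0015*np.array([np.cos(np.radians(a)),np.sin(np.radians(a))]);print(rel([*c,.022],a+90),s["qpos"])
E
```

```text
[0.6136 0.3943] -83.71012783050537 [675.1114501953125, 1481.37548828125]
(array([-26.842 ,   3.6741,  18.6947]), array([  0.0159,  -0.1506, -88.8736])) [ 0.6744 -0.2357  1.5805 -0.0003  1.7992 -1.0259]
```

Run:
```python
from h import *
s=bot.state();im=cv2.imread("pics/w5.png");print(proj("wrist",np.array([.3515,.325,.06]),s))
for S in(75,60,45,30):
    h=cv2.cvtColor(im,cv2.COLOR_BGR2HSV);m=((h[...,1]<S)&(h[...,2]>50)).astype(np.uint8)
    print(S,[cv2.boundingRect(c) for c in cv2.findContours(m,0,2)[0] if len(c)>20 and cv2.contourArea(c)>300])
```

```text
[314.7916 218.9889]
75 [(0, 313, 32, 96), (596, 274, 44, 172), (0, 134, 640, 346)]
60 [(0, 314, 32, 94), (0, 282, 640, 198), (596, 274, 44, 172), (265, 134, 97, 281)]
45 [(0, 314, 32, 94), (0, 283, 640, 197), (596, 275, 44, 170), (276, 134, 85, 165)]
30 [(518, 463, 43, 17), (66, 462, 45, 18), (0, 450, 43, 30), (116, 423, 58, 57), (249, 331, 184, 105), (0, 314, 31, 93), (422, 308, 68, 83), (38, 308, 169, 147), (490, 283, 150, 197), (597, 276, 43, 169), (276, 135, 85, 164)]
```

```bash
sed -i 's/guess,z,st=None):/guess,z,st=None,S=75):/; s/\[...,1\]<75/[...,1]<S/' h.py
python3 - <<'E'
from h import *
s=bot.state();im=cv2.imread("pics/w5.png")
c,a,sz=tote("wrist",im,*G["white"],s,40);print(c,a,sz);c=c-.0015*np.array([np.cos(np.radians(a)),np.sin(np.radians(a))]);print(rel([*c,.022],a+90))
E
```

```text
[0.3532 0.3279] 7.177053451538086 [66.62095642089844, 141.2967071533203]
(array([-0.0103,  0.2987, 18.7499]), array([-0.0852, -0.1069,  0.2392]))
```

```bash
python3 -m handwheel '{"offset":[[0,0.2,3],[0,0.2,6],[0,0.2,9],[0,0.2,12],[0,0.2,15],[0,0.2,17],[0,0.2,18],[0,0.2,18.7],[0,0.2,18.7],[0,0.2,18.7]],"twist":[[0,0,0.2],[0,0,0.2],[0,0,0.2],[0,0,0.2],[0,0,0.2],[0,0,0.2],[0,0,0.2],[0,0,0.2],[0,0,0.2],[0,0,0.2]],"grip":[0,0,0,0,0,0,0,0,0,0]}'
python3 -m handwheel '{"offset":[[0,0,0],[0,0,0],[0,0,0],[0,0,0],[0,0,0],[0,0,0],[0,0,0],[0,0,0]],"twist":[[0,0,0],[0,0,0],[0,0,0],[0,0,0],[0,0,0],[0,0,0],[0,0,0],[0,0,0]],"grip":[255,255,255,255,255,255,255,255]}'
python3 -m handwheel '{"offset":[[0,0,-1],[0,0,-3],[0,0,-6],[0,0,-9],[0,0,-12],[0,0,-15],[0,0,-18],[0,0,-20],[0,0,-21],[0,0,-21]],"twist":[[0,0,0],[0,0,0],[0,0,0],[0,0,0],[0,0,0],[0,0,0],[0,0,0],[0,0,0],[0,0,0],[0,0,0]],"grip":[255,255,255,255,255,255,255,255,255,255]}'
python3 - <<'E'
from h import *
s=bot.state();print(s["qpos"]);print(rel([.5535,.3475,.19],85.4))
E
```

```text
time_s: 11.82
position: [0.3533, 0.3276, 0.025]
orientation: [-0.196, 3.135, 0.001]
force: [0.3, 0.3, -0.3]
opening: 0.0854
gripper_force: 0.0
time_s: 12.48
position: [0.3538, 0.3283, 0.0264]
orientation: [-0.197, 3.132, 0.003]
force: [0.3, 1.8, 6.3]
opening: 0.0655
gripper_force: 67.6
time_s: 13.32
position: [0.3531, 0.3278, 0.237]
orientation: [-0.196, 3.132, 0.004]
force: [0.9, 0.2, -4.2]
opening: 0.0654
gripper_force: 67.5
[ 0.6776 -0.2293  1.5264  0.      1.8406 -1.0185]
(array([-20.1169,  -0.555 ,   4.7651]), array([ 0.1363,  0.1753, 11.7785]))
```

```bash
python3 -m handwheel '{"offset":[[-1,0,0],[-3,0,0],[-6,0,0],[-9,0,0],[-12,0,0],[-15,-0.3,0.5],[-17,-0.5,1],[-19,-0.5,2],[-20.1,-0.5,3],[-20.1,-0.5,4],[-20.1,-0.5,4.7],[-20.1,-0.5,4.7]],"twist":[[0,0,1],[0,0,3],[0,0,5],[0,0,7],[0,0,9],[0,0,11],[0,0,11.8],[0,0,11.8],[0,0,11.8],[0,0,11.8],[0,0,11.8],[0,0,11.8]],"grip":[255,255,255,255,255,255,255,255,255,255,255,255]}'
python3 -m handwheel '{"offset":[[0,0,0],[0,0,0],[0,0,0]],"twist":[[0,0,0],[0,0,0],[0,0,0]],"grip":[255,255,255]}'
python3 - <<'E'
from h import *
s=bot.state();im=bot.capture("wrist")[:,:,::-1].copy();cv2.imwrite("pics/w6.png",im)
print(s["position"],rel([.5535,.3475,.147],85.4))
E
```

```text
time_s: 14.32
position: [0.5513, 0.3468, 0.1829]
orientation: [-0.127, -3.133, 0.005]
force: [-0.4, 0.1, -2.9]
opening: 0.065
gripper_force: 67.6
time_s: 14.57
position: [0.5525, 0.3478, 0.1888]
orientation: [0.126, 3.137, 0.002]
force: [-0.9, 0.8, -2.6]
opening: 0.0651
gripper_force: 67.6
[0.5525 0.3478 0.1888] (array([-0.0854, -0.0299,  4.1829]), array([ 0.0724,  0.1045, -0.0013]))
```

View pics/w6.png

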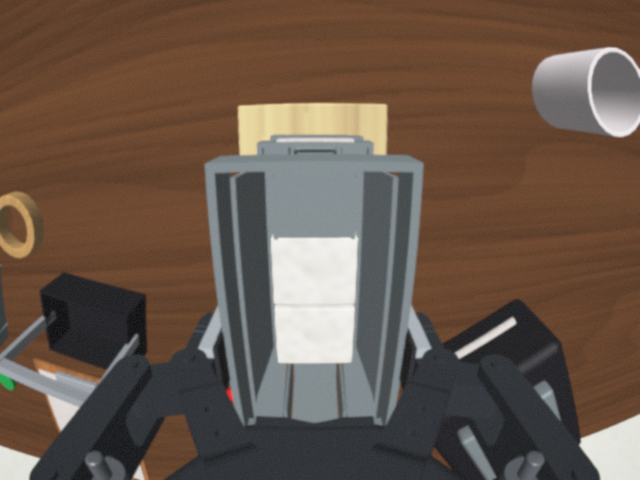

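Run:
```python
from h import *
s=bot.state()
s=dict(s,position=np.array([.5525,.3478,.1888]))
A=[pt("wrist",u,v,.122,s) for u,v in((258,143),(373,143))];B=[pt("wrist",u,v,.2233,s) for u,v in((205,163),(424,162))]
a=np.radians(-4.6);u=np.array([np.cos(a),np.sin(a)])
for q in(A,B):
    m=(q[0]+q[1])[:2]/2;print(m,"centre",m+.07*u,np.linalg.norm(q[0]-q[1]))
```

```text
[0.4839 0.3539] centre [0.5537 0.3483] 0.06462765899940079
[0.4815 0.3533] centre [0.5513 0.3477] 0.06533081179508389
```

```bash
python3 -m handwheel '{"offset":[[-0.2,0,0.5],[-0.2,0,1.5],[-0.2,0,2.5],[-0.2,0,3.2],[-0.2,0,3.8],[-0.2,0,4.2],[-0.2,0,4.4],[-0.2,0,4.5],[-0.2,0,4.6],[-0.2,0,4.7],[-0.2,0,4.75],[-0.2,0,4.75]],"twist":[[0,0,0],[0,0,0],[0,0,0],[0,0,0],[0,0,0],[0,0,0],[0,0,0],[0,0,0],[0,0,0],[0,0,0],[0,0,0],[0,0,0]],"grip":[255,255,255,255,255,255,255,255,255,255,255,255]}'
python3 - <<'E'
from h import *
s=bot.state();print(s["position"],s["force"],s["wrist_torque"])
E
```

```text
time_s: 15.62
position: [0.5547, 0.3476, 0.1425]
orientation: [0.126, 3.137, 0.002]
force: [-3.8, -0.7, 6.7]
opening: 0.0651
gripper_force: 69.0
[0.5547 0.3476 0.1425] [-3.821  -0.7136  6.7432] [-0.2456  0.7392 -0.1719]
```

```bash
python3 -m handwheel '{"offset":[[0,0,0],[0,0,0],[0,0,0],[0,0,0],[0,0,0],[0,0,0]],"twist":[[0,0,0],[0,0,0],[0,0,0],[0,0,0],[0,0,0],[0,0,0]],"grip":[0,0,0,0,0,0]}'
python3 -m handwheel '{"offset":[[0,0,-1],[0,0,-3],[0,0,-6],[0,0,-9],[0,0,-12],[0,0,-15],[0,0,-16],[0,0,-16],[0,0,-16]],"twist":[[0,0,0],[0,0,0],[0,0,0],[0,0,0],[0,0,0],[0,0,0],[0,0,0],[0,0,0],[0,0,0]],"grip":[0,0,0,0,0,0,0,0,0]}'
python3 - <<'E'
from h import *
s=bot.state();im=bot.capture("wrist")[:,:,::-1].copy();cv2.imwrite("pics/w7.png",im)
hh=cv2.cvtColor(im,cv2.COLOR_BGR2HSV);im[(hh[...,0]>12)&(hh[...,0]<40)&(hh[...,1]>28)]=(0,0,255)
print(s["position"],tote("wrist",im,[.553,.348],.176,s,40))
p=np.array([.6285,-.112]);print(rel([*p,.33],-112),s["qpos"])
t=bot.capture("top")[:,:,::-1];cv2.imwrite("pics/top2.png",t);print(tote("top",t.copy(),*G["orange"]))
E
```

```text
time_s: 16.12
position: [0.5548, 0.3473, 0.1396]
orientation: [-0.127, -3.139, 0.0]
force: [0.1, -0.1, -0.7]
opening: 0.085
gripper_force: 0.0
time_s: 16.87
position: [0.5549, 0.3475, 0.3009]
orientation: [0.127, 3.137, 0.002]
force: [0.8, -0.0, -0.4]
opening: 0.0855
gripper_force: 0.0
[0.5549 0.3475 0.3009] (array([0.5516, 0.3479]), -4.751914978027344, [66.51427459716797, 144.45750427246094])
(array([-11.061 , -45.1871,  -3.0867]), array([-0.0361, -0.041 , 17.3734])) [ 0.5075  0.2728  0.9029 -0.      1.9639 -0.9826]
(array([ 0.6282, -0.1123]), -22.158401489257812, [68.69506072998047, 147.0106964111328])
```

```bash
python3 -m handwheel '{"offset":[[-1,-3,-2],[-2,-7,-2],[-3,-11,-2],[-4,-15,-2],[-5,-19,-2],[-6,-23,-2],[-7,-27,-2],[-8,-31,-2],[-9,-35,-2],[-10,-39,-1],[-11,-42,0],[-11,-45.2,0]],"twist":[[0,0,1],[0,0,3],[0,0,5],[0,0,7],[0,0,9],[0,0,11],[0,0,13],[0,0,15],[0,0,17.4],[0,0,17.4],[0,0,17.4],[0,0,17.4]],"grip":[0,0,0,0,0,0,0,0,0,0,0,0]}'
python3 -m handwheel '{"offset":[[0,0,2],[0,0,5],[0,0,8],[0,0,9],[0,0,9],[0,0,9]],"twist":[[0,0,0],[0,0,0],[0,0,0],[0,0,0],[0,0,0],[0,0,0]],"grip":[0,0,0,0,0,0]}'
python3 - <<'E'
from h import *
s=bot.state();im=bot.capture("wrist")[:,:,::-1].copy();cv2.imwrite("pics/w8.png",im)
c,a,sz=tote("wrist",im,*G["orange"],s,40);print(s["position"],c,a,sz);print(rel([*c,.024],a+90),s["qpos"])
E
```

```text
time_s: 17.97
position: [0.6278, -0.1141, 0.294]
orientation: [-0.6, -3.076, -0.001]
force: [0.5, -0.5, -0.9]
opening: 0.0852
gripper_force: 0.0
time_s: 18.47
position: [0.6274, -0.1118, 0.2091]
orientation: [-0.599, -3.082, -0.0]
force: [-0.3, -0.2, 0.4]
opening: 0.0854
gripper_force: 0.0
[ 0.6274 -0.1118  0.2091] [ 0.6305 -0.1101] -22.07292938232422 [66.66557312011719, 141.3285675048828]
(array([-0.1323,  0.2548, 18.7124]), array([0.0075, 0.0634, 0.0631])) [-0.2297  0.1917  1.1599 -0.      1.7923 -1.4163]
```

```bash
python3 -m handwheel '{"offset":[[-0.1,0.15,3],[-0.1,0.15,6],[-0.1,0.15,9],[-0.1,0.15,12],[-0.1,0.15,15],[-0.1,0.15,17],[-0.1,0.15,18],[-0.1,0.15,18.6],[-0.1,0.15,18.6],[-0.1,0.15,18.6]],"twist":[[0,0,0],[0,0,0],[0,0,0],[0,0,0],[0,0,0],[0,0,0],[0,0,0],[0,0,0],[0,0,0],[0,0,0]],"grip":[0,0,0,0,0,0,0,0,0,0]}'
python3 -m handwheel '{"offset":[[0,0,0],[0,0,0],[0,0,0],[0,0,0],[0,0,0],[0,0,0],[0,0,0],[0,0,0]],"twist":[[0,0,0],[0,0,0],[0,0,0],[0,0,0],[0,0,0],[0,0,0],[0,0,0],[0,0,0]],"grip":[255,255,255,255,255,255,255,255]}'
python3 -m handwheel '{"offset":[[0,0,-1],[0,0,-3],[0,0,-6],[0,0,-9],[0,0,-12],[0,0,-15],[0,0,-18],[0,0,-22],[0,0,-26],[0,0,-28],[0,0,-28],[0,0,-28]],"twist":[[0,0,0],[0,0,0],[0,0,0],[0,0,0],[0,0,0],[0,0,0],[0,0,0],[0,0,0],[0,0,0],[0,0,0],[0,0,0],[0,0,0]],"grip":[255,255,255,255,255,255,255,255,255,255,255,255]}'
python3 - <<'E'
from h import *
s=bot.state();print(s["position"],rel([.55,.34,.305],-94.6))
E
```

```text
time_s: 19.35
position: [0.6307, -0.1112, 0.0262]
orientation: [0.599, 3.081, -0.0]
force: [0.4, 0.7, 0.8]
opening: 0.0852
gripper_force: 0.0
time_s: 20.02
position: [0.6309, -0.1112, 0.0267]
orientation: [0.599, 3.079, 0.0]
force: [1.0, 0.5, 5.1]
opening: 0.0649
gripper_force: 68.2
time_s: 21.02
position: [0.6296, -0.1112, 0.3053]
orientation: [0.6, 3.081, -0.0]
force: [-0.3, -0.6, -4.3]
opening: 0.0653
gripper_force: 67.4
[ 0.6296 -0.1112  0.3053] (array([24.3049, 38.8358, -0.023 ]), array([ -0.0049,   0.1549, -17.4338]))
```

```bash
python3 -m handwheel '{"offset":[[1,1,0],[2,3,0],[4,5,0],[5,7,0],[6,9,0],[7,11,0],[8,13,0],[9,15,0],[10,17,0],[11,18,0],[12,19,0],[12,20,0]],"twist":[[0,0,4],[0,0,10],[0,0,17],[0,0,24],[0,0,31],[0,0,38],[0,0,45],[0,0,52],[0,0,59],[0,0,66],[0,0,73],[0,0,78]],"grip":[255,255,255,255,255,255,255,255,255,255,255,255]}'
python3 - <<'E'
from h import *
s=bot.state();print(s["position"],s["opening"],rel([.5535,.3475,.26],-94.6))
E
```

```text
time_s: 22.02
position: [0.5914, 0.1208, 0.3006]
orientation: [-2.409, -2.011, 0.007]
force: [-0.2, -0.0, -2.9]
opening: 0.0651
gripper_force: 67.8
[0.5914 0.1208 0.3006] 0.06505635975792202 (array([21.6385, -7.7558,  4.0756]), array([-0.2009,  0.3082, 84.304 ]))
```

```bash
python3 -m handwheel '{"offset":[[2,-1,0],[4,-2,0],[6,-3,0],[8,-4,0],[10,-5,0],[12,-6,0],[14,-6.5,0],[16,-7,0],[18,-7.5,0],[20,-7.8,0],[21.6,-7.8,1],[21.6,-7.8,2]],"twist":[[0,0,5],[0,0,12],[0,0,19],[0,0,26],[0,0,33],[0,0,40],[0,0,47],[0,0,54],[0,0,61],[0,0,68],[0,0,75],[0,0,82]],"grip":[255,255,255,255,255,255,255,255,255,255,255,255]}'
python3 -m handwheel '{"offset":[[0,0,1],[0,0,1.5],[0,0,1.5],[0,0,1.5]],"twist":[[0,0,2.3],[0,0,2.3],[0,0,2.3],[0,0,2.3]],"grip":[255,255,255,255]}'
python3 - <<'E'
from h import *
s=bot.state();im=bot.capture("wrist")[:,:,::-1].copy();cv2.imwrite("pics/w9.png",im)
print(s["position"],s["qpos"],s["opening"],rel([.5535,.3475,.2],-94.6))
E
```

```text
time_s: 23.02
position: [0.553, 0.3484, 0.2795]
orientation: [3.14, -0.06, -0.007]
force: [-0.1, 0.3, -3.0]
opening: 0.065
gripper_force: 68.0
time_s: 23.35
position: [0.5535, 0.3452, 0.2669]
orientation: [3.138, -0.116, -0.005]
force: [0.2, -0.4, -3.1]
opening: 0.0649
gripper_force: 67.9
[0.5535 0.3452 0.2669] [ 0.5055  0.252   0.9883 -0.      1.9047  2.1505] 0.0648705182354982 (array([-0.0365, -0.223 ,  6.8193]), array([0.0434, 0.0654, 0.3277]))
```

View pics/w9.png

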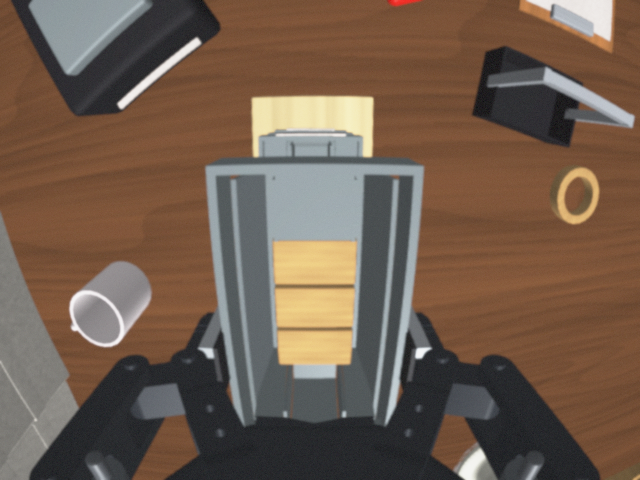

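Run:
```python
from h import *
s=bot.state()
s=dict(s,position=np.array([.5535,.3452,.2669]))
A=[pt("wrist",u,v,.176,s) for u,v in((259,139),(362,139))];B=[pt("wrist",u,v,.301,s) for u,v in((206,164),(424,164))]
a=np.radians(-4.6);u=np.array([np.cos(a),np.sin(a)])
for q in(A,B):
    m=(q[0]+q[1])[:2]/2;print(m,"centre",m-.07*u,np.linalg.norm(q[0]-q[1]))
```

```text
[0.6221 0.3422] centre [0.5523 0.3478] 0.06436844938503047
[0.6229 0.3396] centre [0.5532 0.3452] 0.06533608557688074
```

```bash
python3 -m handwheel '{"offset":[[0,-0.2,1],[0,-0.2,2],[0,-0.2,3.5],[0,-0.2,5],[0,-0.2,6],[0,-0.2,6.5],[0,-0.2,6.7],[0,-0.2,6.8],[0,-0.2,6.9],[0,-0.2,7.0],[0,-0.2,7.1],[0,-0.2,7.1]],"twist":[[0,0,0.3],[0,0,0.3],[0,0,0.3],[0,0,0.3],[0,0,0.3],[0,0,0.3],[0,0,0.3],[0,0,0.3],[0,0,0.3],[0,0,0.3],[0,0,0.3],[0,0,0.3]],"grip":[255,255,255,255,255,255,255,255,255,255,255,255]}'
python3 - <<'E'
from h import *
s=bot.state();print(s["position"],s["force"],s["wrist_torque"])
E
```

```text
time_s: 24.4
position: [0.5542, 0.3477, 0.1982]
orientation: [-3.139, 0.127, -0.001]
force: [-0.6, -0.3, -2.6]
opening: 0.0653
gripper_force: 68.0
[0.5542 0.3477 0.1982] [-0.6393 -0.3063 -2.6171] [ 0.0188  0.0203 -0.01  ]
```

Not yet in contact; go a little lower.

```bash
python3 -m handwheel '{"offset":[[0,0,0.1],[0,0,0.2],[0,0,0.3],[0,0,0.3]],"twist":[[0,0,0],[0,0,0],[0,0,0],[0,0,0]],"grip":[255,255,255,255]}'
```

```text
time_s: 24.73
position: [0.5544, 0.3478, 0.1967]
orientation: [-3.138, 0.127, -0.003]
force: [-1.5, -0.5, 4.4]
opening: 0.0652
gripper_force: 68.8
```

```bash
python3 -m handwheel '{"offset":[[0,0,0],[0,0,0],[0,0,0],[0,0,0],[0,0,0],[0,0,0]],"twist":[[0,0,0],[0,0,0],[0,0,0],[0,0,0],[0,0,0],[0,0,0]],"grip":[0,0,0,0,0,0]}'
python3 -m handwheel '{"offset":[[0,0,-1],[0,0,-3],[0,0,-6],[0,0,-9],[0,0,-12],[0,0,-14],[0,0,-14],[0,0,-14]],"twist":[[0,0,0],[0,0,0],[0,0,0],[0,0,0],[0,0,0],[0,0,0],[0,0,0],[0,0,0]],"grip":[0,0,0,0,0,0,0,0]}'
python3 - <<'E'
from h import *
s=bot.state();im=bot.capture("wrist")[:,:,::-1].copy();cv2.imwrite("pics/w10.png",im)
hh=cv2.cvtColor(im,cv2.COLOR_BGR2HSV);im[(hh[...,0]>12)&(hh[...,0]<40)&(hh[...,1]>28)]=(0,0,255)
print(s["position"],tote("wrist",im,[.553,.348],.230,s,40),s["qpos"])
# basket in top view: grey bar on/near black blob
t=bot.capture("top")[:,:,::-1].copy();cv2.imwrite("pics/top3.png",t)
h=cv2.cvtColor(t,cv2.COLOR_BGR2HSV);x0,y0=255,195;h=h[y0:265,x0:330]
for n,m in(("dark",h[...,2]<45),("bar",(h[...,1]<60)&(h[...,2]>80))):
    for c in cv2.findContours(m.astype(np.uint8),0,1)[0]:
        if cv2.contourArea(c)>30:
            b=cv2.boxPoints(cv2.minAreaRect(c))+[x0,y0];print(n,b.tolist())
E
```

```text
time_s: 25.23
position: [0.5541, 0.3476, 0.1946]
orientation: [3.139, -0.127, -0.0]
force: [0.4, 0.4, -0.3]
opening: 0.0854
gripper_force: 0.0
time_s: 25.9
position: [0.5544, 0.3478, 0.3375]
orientation: [-3.137, 0.127, -0.006]
force: [0.9, -0.0, -1.0]
opening: 0.085
gripper_force: 0.0
[0.5544 0.3478 0.3375] (array([0.5565, 0.3476]), -4.5254974365234375, [66.63341522216797, 146.08984375]) [ 0.5083  0.2991  0.8047 -0.      2.0334  2.1599]
dark [[263.9811325073242, 235.56603622436523], [268.8113212585449, 218.66037368774414], [301.8301887512207, 228.09433364868164], [297.0, 244.99999618530273]]
dark [[271.4625778198242, 213.41683959960938], [273.1205825805664, 209.04573822021484], [304.5322265625, 220.96049880981445], [302.8742218017578, 225.33160018920898]]
bar [[261.6692295074463, 222.54615592956543], [264.50769233703613, 212.1384620666504], [303.7692337036133, 222.8461513519287], [300.93077087402344, 233.25384521484375]]
bar [[296.0, 195.0], [329.0, 195.0], [329.0, 203.0], [296.0, 203.0]]
```

The column is built: the top rim measures 66.6 mm wide at the expected height of 0.230. The basket hasn't moved, so I go above it.

Run:
```python
from h import *
print(rel([.6457,.0867,.30],-20.5))
```

```text
(array([11.2439, 25.2643,  3.3826]), array([ -0.0067,   0.0933, -74.1291]))
```

```bash
python3 -m handwheel '{"offset":[[1,2,0],[2,4,0],[3,7,0],[4,10,0],[5,13,0],[6,16,0],[7,19,0],[8,22,0],[9,25.2,0],[11.2,25.2,1],[11.2,25.2,2],[11.2,25.2,3]],"twist":[[0,0,-4],[0,0,-10],[0,0,-17],[0,0,-24],[0,0,-31],[0,0,-38],[0,0,-45],[0,0,-52],[0,0,-59],[0,0,-66],[0,0,-72],[0,0,-74]],"grip":[0,0,0,0,0,0,0,0,0,0,0,0]}'
python3 -m handwheel '{"offset":[[0,0,0],[0,0,0],[0,0,0]],"twist":[[0,0,0],[0,0,0],[0,0,0]],"grip":[60,60,60]}'
python3 - <<'E'
from h import *
s=bot.state();im=bot.capture("wrist")[:,:,::-1].copy();cv2.imwrite("pics/w11.png",im)
print(s["position"],s["qpos"],s["opening"])
for p in([.666,.141,.14],[.6254,.0323,.14]):print(proj("wrist",np.array(p),s))
E
```

```text
time_s: 27.0
position: [0.6458, 0.0862, 0.3009]
orientation: [-2.578, -1.791, 0.007]
force: [-0.5, 0.3, 0.0]
opening: 0.0854
gripper_force: 0.0
time_s: 27.25
position: [0.6451, 0.0876, 0.3047]
orientation: [-2.584, -1.786, 0.001]
force: [1.0, 0.7, 0.1]
opening: 0.0653
gripper_force: 0.0
[0.6451 0.0876 0.3047] [ 0.0827  0.2672  0.9025 -0.      1.9726  0.4438] 0.06530391652839676
[315.7517 146.6197]
[316.2445 276.2636]
```

View pics/w11.png

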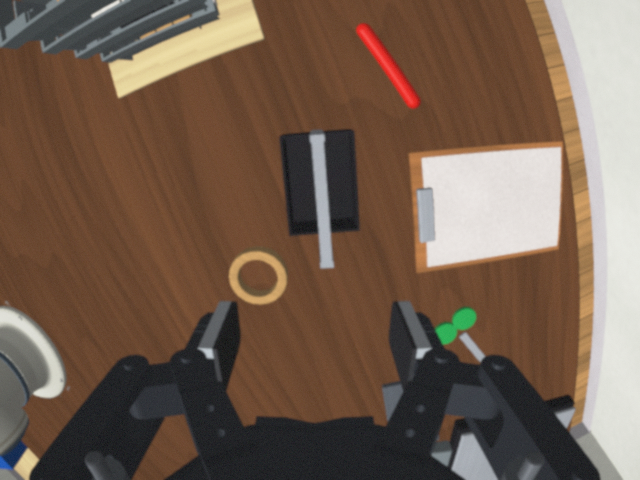

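The bar runs from (317,132) to (327,267).

Run:
```python
from h import *
s=bot.state()
a,b=pt("wrist",317,132,.14,s),pt("wrist",327,267,.14,s);print(a,b,np.linalg.norm(a-b))
y=np.degrees(np.arctan2(*(a-b)[[1,0]]));m=(a+b)/2;print(m,y);print(rel([m[0],m[1],.114],y-90))
```

```text
[0.6715 0.1521 0.14  ] [0.6379 0.0373 0.14  ] 0.11961203098810622
[0.6547 0.0947 0.14  ] 73.68980079878392
(array([ 0.9863,  0.635 , 19.1421]), array([ 0.0259, -0.0114, -4.3553]))
```

```bash
python3 -m handwheel '{"offset":[[0.5,0.4,3],[1,0.6,6],[1,0.6,9],[1,0.6,12],[1,0.6,15],[1,0.6,17],[1,0.6,18.5],[1,0.6,19],[1,0.6,19],[1,0.6,19]],"twist":[[0,0,-4],[0,0,-4.4],[0,0,-4.4],[0,0,-4.4],[0,0,-4.4],[0,0,-4.4],[0,0,-4.4],[0,0,-4.4],[0,0,-4.4],[0,0,-4.4]],"grip":[60,60,60,60,60,60,60,60,60,60]}'
python3 -m handwheel '{"offset":[[0,0,0],[0,0,0],[0,0,0],[0,0,0],[0,0,0],[0,0,0],[0,0,0],[0,0,0],[0,0,0],[0,0,0]],"twist":[[0,0,0],[0,0,0],[0,0,0],[0,0,0],[0,0,0],[0,0,0],[0,0,0],[0,0,0],[0,0,0],[0,0,0]],"grip":[255,255,255,255,255,255,255,255,255,255]}'
python3 - <<'E'
from h import *
s=bot.state();print(s["position"],s["opening"],s["gripper_force"],s["force"])
E
```

```text
time_s: 28.13
position: [0.655, 0.0949, 0.1164]
orientation: [2.512, 1.885, 0.002]
force: [-0.3, 0.9, 1.1]
opening: 0.0651
gripper_force: 0.0
time_s: 28.97
position: [0.6547, 0.0948, 0.1156]
orientation: [2.512, 1.886, 0.001]
force: [-2.3, 0.2, 6.3]
opening: 0.0092
gripper_force: 59.3
[0.6547 0.0948 0.1156] 0.009204594248883738 59.342138171195984 [-2.2544  0.1909  6.284 ]
```

```bash
python3 -m handwheel '{"offset":[[0,0,-1],[0,0,-3],[0,0,-6],[0,0,-9],[0,0,-12],[0,0,-15],[0,0,-18],[0,0,-19],[0,0,-19]],"twist":[[0,0,0],[0,0,0],[0,0,0],[0,0,0],[0,0,0],[0,0,0],[0,0,0],[0,0,0],[0,0,0]],"grip":[255,255,255,255,255,255,255,255,255]}'
python3 - <<'E'
from h import *
def tri(a,b):
    (o1,d1),(o2,d2)=a,b
    t=np.linalg.lstsq(np.c_[d1,-d2],o2-o1,rcond=None)[0];p,q=o1+d1*t[0],o2+d2*t[1];return (p+q)/2,np.linalg.norm(p-q)
print(tri(ray("top",406.2,254.9),ray("side",328.6,163.0)),tri(ray("top",430.4,257.3),ray("side",331.6,150.4)))
s=bot.state();print(s["position"],s["opening"],s["force"],rel([.452,-.305,.30],-8.5))
E
```

```text
time_s: 29.72
position: [0.6552, 0.0946, 0.3091]
orientation: [2.51, 1.883, 0.008]
force: [-0.3, -0.8, -1.4]
opening: 0.0088
gripper_force: 58.6
(array([ 0.5264, -0.2815,  0.2048]), np.float64(0.0021624319237043836)) (array([ 0.5193, -0.3527,  0.2035]), np.float64(0.0017215555204218302))
[0.6552 0.0946 0.3091] 0.008771934776227445 [-0.2735 -0.7513 -1.3596] (array([-44.0458,  -8.3388,   0.769 ]), array([ 0.3423, -0.095 , -7.7427]))
```

```bash
python3 -m handwheel '{"offset":[[-2,-0.5,0],[-5,-1,0],[-9,-2,0],[-13,-3,0],[-17,-3.5,0],[-21,-4,0],[-25,-5,0],[-29,-6,0],[-33,-6.5,0],[-37,-7,0],[-41,-8,0],[-44,-8.3,0.8]],"twist":[[0,0,-1],[0,0,-2],[0,0,-3],[0,0,-4],[0,0,-5],[0,0,-6],[0,0,-7],[0,0,-8],[0,0,-8.2],[0,0,-8.2],[0,0,-8.2],[0,0,-8.2]],"grip":[255,255,255,255,255,255,255,255,255,255,255,255]}'
python3 -m handwheel '{"offset":[[0,0,2],[0,0,4],[0,0,6],[0,0,6.5],[0,0,6.5],[0,0,6.5]],"twist":[[0,0,0],[0,0,0],[0,0,0],[0,0,0],[0,0,0],[0,0,0]],"grip":[255,255,255,255,255,255]}'
python3 - <<'E'
from h import *
s=bot.state();im=bot.capture("wrist")[:,:,::-1].copy();cv2.imwrite("pics/w12.png",im)
im2=bot.capture("top")[:,:,::-1];im3=bot.capture("side")[:,:,::-1]
cv2.imwrite("pics/m.png",np.vstack([np.hstack([cv2.resize(im,(400,300)),cv2.resize(im2[180:330,340:540],(400,300))]),np.hstack([cv2.resize(im3[90:240,230:430],(400,300)),cv2.resize(im2[180:330,150:350],(400,300))])]))
print(s["position"],s["opening"],rel([.5605,-.3215,.235],-8))
E
```

```text
time_s: 30.72
position: [0.4496, -0.3071, 0.2962]
orientation: [-2.373, -2.058, 0.002]
force: [1.2, 0.3, -1.4]
opening: 0.0086
gripper_force: 58.6
time_s: 31.22
position: [0.4517, -0.3043, 0.2313]
orientation: [-2.37, -2.06, 0.001]
force: [0.1, 0.2, -2.1]
opening: 0.009
gripper_force: 58.7
[ 0.4517 -0.3043  0.2313] 0.009020357340201627 (array([-0.1535, 10.94  , -0.1309]), array([ 0.1218,  0.0731, -0.0075]))
```

View pics/m.png

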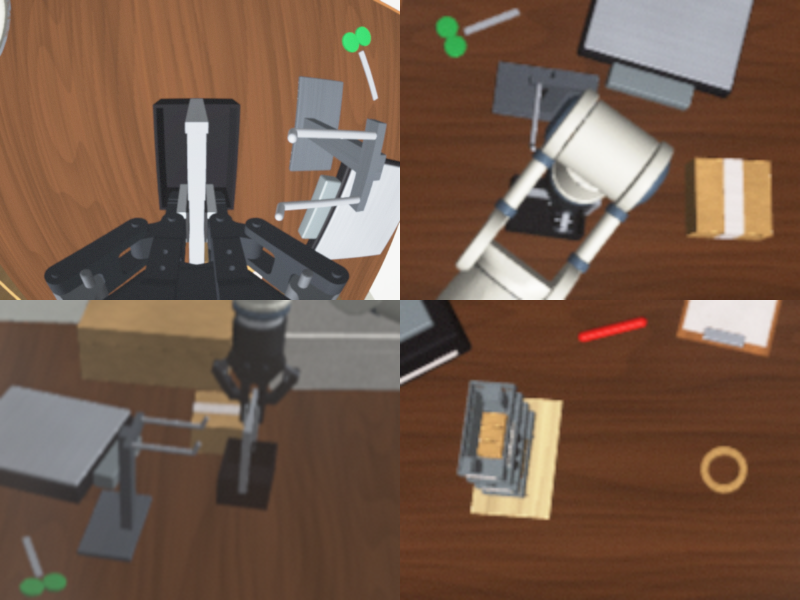

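The composite shows the held basket level in front of the hook, with the prong tips at wrist pixels (467,219) and (446,339). The column stands straight and the bystanders are in place.

Run:
```python
from h import *
s=bot.state()
T=[pt("wrist",u*1.6,v*1.6,.206,s) for u,v in((292,137),(279,212))];Q=[pt("wrist",u*1.6,v*1.6,.198,s) for u,v in((375,137),(355,206))]
print(T,Q,(T[0]+T[1])/2)
for a,b in zip(T,Q):print(np.degrees(np.arctan2(*(b-a)[[1,0]])))
```

```text
[array([ 0.5331, -0.2806,  0.206 ]), array([ 0.5221, -0.3515,  0.206 ])] [array([ 0.6335, -0.2953,  0.198 ]), array([ 0.6192, -0.3735,  0.198 ])] [ 0.5276 -0.3161  0.206 ]
-8.322596004295802
-12.750490393221355
```

```bash
python3 -m handwheel '{"offset":[[0,1,0],[0,2,0],[-0.1,4,0],[-0.1,6,0],[-0.1,8,0],[-0.1,9.5,0],[-0.1,10.5,0],[-0.1,11.2,0],[-0.1,11.2,0],[-0.1,11.2,0]],"twist":[[0,0,0],[0,0,0],[0,0,0],[0,0,0],[0,0,0],[0,0,0],[0,0,0],[0,0,0],[0,0,0],[0,0,0]],"grip":[255,255,255,255,255,255,255,255,255,255]}'
python3 -m handwheel '{"offset":[[0,0,0.5],[0,0,1.2],[0,0,2],[0,0,2.8],[0,0,3.4],[0,0,3.8],[0,0,4],[0,0,4.1],[0,0,4.2],[0,0,4.3],[0,0,4.3]],"twist":[[0,0,0],[0,0,0],[0,0,0],[0,0,0],[0,0,0],[0,0,0],[0,0,0],[0,0,0],[0,0,0],[0,0,0],[0,0,0]],"grip":[255,255,255,255,255,255,255,255,255,255,255]}'
```

```text
time_s: 32.2
position: [0.5631, -0.3211, 0.2315]
orientation: [-2.37, -2.061, 0.0]
force: [-0.7, -0.1, -2.7]
opening: 0.009
gripper_force: 58.7
time_s: 33.12
position: [0.5627, -0.3213, 0.189]
orientation: [2.371, 2.06, 0.0]
force: [-0.6, -0.2, -3.1]
opening: 0.0089
gripper_force: 58.7
```

```bash
python3 -m handwheel '{"offset":[[0,0,0.1],[0,0,0.15],[0,0,0.2],[0,0,0.2]],"twist":[[0,0,0],[0,0,0],[0,0,0],[0,0,0]],"grip":[255,255,255,255]}'
```

```text
time_s: 33.45
position: [0.5628, -0.3213, 0.1875]
orientation: [2.371, 2.06, 0.0]
force: [-0.9, -0.7, 0.3]
opening: 0.0089
gripper_force: 59.1
```

```bash
python3 -m handwheel '{"offset":[[0,0,0.1],[0,0,0.1],[0,0,0.1],[0,0,0.1],[0,0,0.1],[0,0,0.1]],"twist":[[0,0,0],[0,0,0],[0,0,0],[0,0,0],[0,0,0],[0,0,0]],"grip":[255,255,150,150,150,150]}'
python3 -m handwheel '{"offset":[[0,0,-0.5],[0,0,-1.5],[0,0,-3],[0,0,-6],[0,0,-9],[0,0,-12],[0,0,-12],[0,0,-12],[0,0,-12]],"twist":[[0,0,0],[0,0,0],[0,0,0],[0,0,0],[0,0,0],[0,0,0],[0,0,0],[0,0,0],[0,0,0]],"grip":[150,150,150,150,150,150,150,150,150]}'
python3 - <<'E'
from h import *
s=bot.state();im=bot.capture("wrist")[:,:,::-1].copy();cv2.imwrite("pics/w13.png",im)
print(s["position"],s["opening"])
h=cv2.cvtColor(im,cv2.COLOR_BGR2HSV)
# bar: bright grey
m=((h[...,1]<50)&(h[...,2]>110)).astype(np.uint8);m[300:]=0
for c in cv2.findContours(m,0,1)[0]:
    if cv2.contourArea(c)>150:print(cv2.minAreaRect(c))
e=R.from_euler("z",-8,degrees=True)
for d in((0,-.059,0),(0,.059,0)):print("exp bar",proj("wrist",np.array([.5625,-.3213,.212])+e.apply(d),s))
E
```

```text
time_s: 33.95
position: [0.5626, -0.3212, 0.1854]
orientation: [-2.371, -2.06, 0.0]
force: [-0.3, 0.6, -0.1]
opening: 0.0351
gripper_force: 0.0
time_s: 34.7
position: [0.5627, -0.3213, 0.3061]
orientation: [2.371, 2.06, 0.0]
force: [-1.2, -0.3, -0.9]
opening: 0.0353
gripper_force: 0.0
[ 0.5627 -0.3213  0.3061] 0.035273407806243544
((422.304443359375, 283.89532470703125), (32.59682846069336, 41.26805114746094), 16.8583984375)
((352.0, 207.5), (183.0, 164.0), 90.0)
((486.26263427734375, 106.10589599609375), (78.58003234863281, 10.649681091308594), 65.95577239990234)
((540.5, 149.5), (299.0, 197.0), 90.0)
((554.5, 6.5), (13.0, 33.0), 90.0)
exp bar [314.7979 316.8432]
exp bar [314.5489 153.6326]
```

```bash
python3 -m handwheel '{"offset":[[0,-1,-1],[0,-4,-2],[0,-7,-3],[0,-10,-4],[0,-13,-4],[0,-16,-4],[0,-18,-4],[0,-18,-4],[0,-18,-4]],"twist":[[0,0,0],[0,0,0],[0,0,0],[0,0,0],[0,0,0],[0,0,0],[0,0,0],[0,0,0],[0,0,0]],"grip":[150,150,150,150,150,150,150,150,150]}'
python3 - <<'E'
from h import *
im=cv2.imread("pics/w13.png");g=cv2.cvtColor(im,cv2.COLOR_BGR2HSV)
for r in(145,160,180,200,220,240,260):
    x=np.where((g[r,290:345,1]<60)&(g[r,290:345,2]>100))[0]+290;print(r,(x.min(),x.max(),len(x)) if len(x) else None,end="; ")
s=bot.capture("side")[:,:,::-1];b=cv2.cvtColor(s,cv2.COLOR_BGR2HSV)
# expected projections in side view: bar ends, basket bottom corners; compare with dark blob
e=R.from_euler("z",-8,degrees=True);c=np.array([.5625,-.3213,.072])
print("\nexp basket box",np.array([proj("side",c+e.apply((x,y,z))) for x in(-.04,.04) for y in(-.056,.056) for z in(0,.05)]).round().tolist())
m=(b[...,2]<55).astype(np.uint8);m[:, :240]=0;m[260:]=0;m[:,400:]=0
for k in cv2.findContours(m,0,1)[0]:
    if cv2.contourArea(k)>80:print(cv2.boundingRect(k),cv2.contourArea(k))
print("exp bar ends side",[proj("side",c+e.apply((0,y,.14))).round(1) for y in(-.059,.059)])
E
```

```text
time_s: 35.5
position: [0.3833, -0.2959, 0.3463]
orientation: [2.372, 2.058, 0.0]
force: [-0.6, 0.6, -0.7]
opening: 0.0348
gripper_force: 0.0
145 None; 160 (np.int64(305), np.int64(324), 20); 180 (np.int64(290), np.int64(344), 55); 200 (np.int64(306), np.int64(322), 17); 220 (np.int64(306), np.int64(322), 17); 240 (np.int64(307), np.int64(322), 16); 260 (np.int64(307), np.int64(322), 16); 
exp basket box [[332.0, 181.0], [332.0, 169.0], [326.0, 202.0], [327.0, 189.0], [308.0, 178.0], [308.0, 166.0], [301.0, 199.0], [301.0, 186.0]]
(303, 167, 30, 34) 571.0
(363, 62, 37, 49) 818.0
exp bar ends side [array([321.1, 143. ]), array([314. , 164.1])]
```

Run:
```python
from h import *
t=bot.capture("top")[:,:,::-1].copy();hh=cv2.cvtColor(t,cv2.COLOR_BGR2HSV)
t[(hh[...,0]>12)&(hh[...,0]<40)&(hh[...,1]>28)]=(0,0,255)
print(tote("top",t,[.553,.347],.23))
print(bot.finish_job())
```

```text
(array([0.5394, 0.3294]), -4.589653015136719, [102.19122314453125, 166.75857543945312])
the job is handed in; nothing more can be done
None
```

The job is handed in: all three loose totes are stacked on the base tote, each turned end for end to the one below, and the basket hangs by its bar across both prongs. Close wrist-camera checks showed each tote at the right height, and the basket sat where expected in the last wrist and side views. A final top-view reading of the column was unusable because it took in the whole stack, and I don't have the judge's result.

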